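Put a specimen on the viewing post and hold the lamp arm up over it

ROBOT

A 6-joint arm with a two-finger parallel gripper is mounted at the origin on the work surface. World frame = base frame: x ahead of the robot, y to its left, z up, the work surface at z = 0. Lengths are in m, angles in rad, forces in N, time in s.
With the tool pointing down it reaches from about 0.25 to 0.775 m from the base axis. Payload 4 kg.
Tool frame: the origin (TCP) lies midway between the tips of the shut fingers; the grasp point (between the pads) lies 19 mm behind it (robot.tcp_to_grasp is the distance from the TCP to the grasp point, in m); z points along the fingers, x is the direction in which the jaws open and shut, and the axes are right-handed (so a half turn about z gives the same grasp; the last joint's range is limited). The gripper opens to 94 mm and grips with 3 to 60 N. Pads are 16 mm wide; open, the fingers measure 119 mm over their backs; the gripper's body (75 mm by 177 mm) begins 78 mm behind the grasp point.
Start: joints at [-1.437, 0.087, 1.371, -0, 1.684, -0.103], TCP at [0.129, -0.535, 0.206] pointing down, gripper open.
Joint ranges: [-3.1, 3.1], [-0.76, 2.03], [0.27, 2.55], [-1.08, 4.22], [0.17, 2.65], [-2.57, 2.57]. Speed limits (rad/s): [2.79, 2.79, 3.14, 3.14, 3.14, 3.14].

INTERFACE

Orientations are given as [roll, pitch, yaw] about the fixed x, y, z axes, in that order (R = Rz(yaw) Ry(pitch) Rx(roll)).
In Python, from bench import get_obs, vision, robot gives the robot as it stands.
- The arm moves only by the tool servo_tool, never from a script. Its argument "targets" is text: rows parted by semicolons, each of 7 numbers parted by spaces: the opening, from 0 (shut) to 1 (fully open), then the shift along the tool's x, y, z as a fraction of full scale, then the turn, a rotation vector about the tool's x, y, z as a fraction of full scale. A call has 1 to 12 rows; each row is the pose to reach, as a shift and turn from the pose commanded when the call began, along the tool's axes at that moment, turning the shorter way round; what a row does not reach only later rows make up. Full scale, the value 1, is 0.25 m for a shift and pi rad for a turn. A row lasts 1/12 s, in which the tool goes at most 41.7 mm and 7.16 degrees, less where a joint would pass 70% of its speed; a pose out of reach is approached as far as the arm can. A call with a number of a shift or a turn outside -1 to 1 is refused whole. A call with a gripper value outside its range is refused whole. The fingers move at their own pace and stop on an object; the grip force is fixed at half the most. Time passes only in rows, so rows that repeat a pose let the fingers close. It gives the time, the measured TCP pose, the force and the opening at its end, in the units of the state.
- get_obs(): the state, without advancing time (a new reading comes with each control period).
- vision.snapshot(name): name is "scene" or "top" or "wrist"; returns a dict with "image" (420x560x3 uint8, red, green, blue), "mtx" (3x3 intrinsics, pixels), "k1" (the pictures are not rectified: a ray, as slopes to the right and down, at radius r is drawn at 1 + k1 r^2 times it, then the intrinsics apply), "world_from_camera" (4x4, takes a point from camera to world coordinates); the wrist camera has in their place "T_tool_cam" (4x4, takes a point from camera to tool coordinates, whose origin is the TCP and whose axes are the tool frame's). Camera axes: x right, y down, z forward; pixel columns grow to the right and rows downward; lengths in m; the calibration is good to about 2 mm. A picture is of the moment at which its call begins: read the wrist's pose just before it. There is no depth.
- robot.close_job(): hands the job in, once; it reports no verdict.
The state is a dict: "time": time; "joint_positions": joint angles; "qvel": joint speeds; "joint_torque": joint torques, N m; "tool_pos": TCP position; "ee_rot": TCP orientation; "wrist_force": force on the tool from outside, world axes, zero at the start; "wrist_torque": the same for the moment, N m; "width": finger opening in m.
Only numpy, scipy, OpenCV 4.12 (cv2) and the standard library are available. Lean on these libraries where they do the work, as an engineer would, in place of code of your own. Each camera call takes 0.05 s, during which the arm holds its last target.

TASK

Stand the amber specimen puck upright and centred on top of the narrow viewing post and let go of it. Then pinch the red tab of the lamp arm's latch, pull it sideways against its spring (away from the lamp), lift the arm off its ball so that it is tipped up by about 30 degrees, and finish while still holding it up, steady, by the tab. Leave everything else on the bench where it is.

Things in the scene. Friction and masses are not known exactly. Their poses are not given: they have to be found in the camera images.
- puck_amber: amber specimen puck, solid cylinder 36 mm across and 24 mm high, about 50 g, standing loose on the bench; origin at the centre of its underside, z up
- post: fixed viewing post: black foot disc 68 mm across and 10 mm high, thin steel rod 16 mm across, round white top 30 mm across (narrower than the puck); the flat top is 90 mm above the bench; origin at the centre of the foot's underside
- post_top (a point): centre of the post's flat round top, 90 mm above the bench
- stand: fixed stand of the lamp arm: black base plate 320 x 100 x 12 mm, origin at the centre of its underside. Its x runs along the parked arm from the free (latch) end to the pivot, y is the way the latch is pulled open, z up. In this frame (mm) pivot (120, 0, 75), red tab (-115, 0, 125) when parked. The parked arm is 30 mm wide, its top 88 mm above the bench. The post stands on its -y side, about 155 mm off
- pivot (a point): the arm's hinge point, on the hinge axis (the stand's y), 75 mm above the bench
- ball (a point): centre of the fixed steel ball, 28 mm across, on which the parked arm's cup rests, 54 mm above the bench
- keeper_lip (a point): middle of the top of the fixed steel keeper lip that the latch bolt sits under, 82 mm above the bench; the keeper reaches 13 mm along x and 19 mm towards -y, 11 mm towards +y from here
- lamp (a point): small black lamp on the -y side of the arm, a cylinder 30 mm across and 34 mm long that shines to the stand's -y and a little down; this point is its root on the arm
- lamp_arm (a joint): tilt of the lamp arm about its pivot, rad: 0 = parked level on the ball, grows as the latch end is lifted, stop at 1.0. Nothing holds the arm up: it falls back if let go. Arm, lamp and latch weigh about 0.5 kg; 2 to 4 N lift it at the tab. With the latch shut it cannot rise more than about 0.02 rad
- latch (a joint): sideways travel of the latch on the arm, m: 0 = shut (bolt under the keeper), grows as the tab is pulled to the stand's +y, stop at 0.018. The bolt is free of the keeper from 0.0105 on. The spring pulls it shut with about 2 N when shut, 7 N at the stop; it closes again if let go
- pull_tab: red upright tab on the latch at the arm's free end: 12 mm thick along y (pinch across this), 26 mm wide along x, 42 mm high; origin at its centre; axes as the stand's when parked. Moves with latch and arm: always 235 mm from the pivot along the arm and 50 mm above it square to the arm. Free space around it above the arm's top
- puck_green: green puck of the same size, to be left alone; origin at the centre of its underside
- puck_blue: blue puck of the same size, to be left alone; origin at the centre of its underside
- oil_bottle: small amber bottle, 38 mm across, 90 mm high, to be left alone; origin under its centre
- petri_dish: shallow glass dish, 90 mm across, 18 mm high, to be left alone; origin under its centre
- slide_box: flat blue box 90 x 170 x 30 mm, to be left alone; origin under its centre
- beaker: small glass beaker, 60 mm across, 75 mm high, to be left alone; origin under its centre
- lens_case: black round case with a pale metal lid, 52 mm across, 45 mm high, to be left alone; origin under its centre
Not all that is in view belongs to the job. What is meant by the puck_amber is not pink or white, and is the smaller of those in its own colour.

How it is judged:
On the way, in this order (a step that is already met when the one before it is completed fails the run):
1. the amber puck stands on the post's top, let go (horizontal distance between puck_amber and post_top below 0.008 m and z of puck_amber in the frame of post_top between -0.003 and 0.003 m and angle between puck_amber's own z axis and vertical below 0.1 rad and linear speed of puck_amber below 0.03 m/s and contact force between the fingers and puck_amber below 0.05 N), for 0.3 s.
2. the latch is pulled open while the arm is still down (value of joint latch above 0.0105 m and value of joint lamp_arm below 0.06 rad), for 0.05 s.
3. the arm is lifted off its ball (value of joint lamp_arm above 0.2 rad), for 0.1 s.
At the end, for the whole second after the job is handed in: The robot is still holding the red tab between its fingers (more than 1.5 N) and the lamp arm is steady (under 0.05 rad/s), tipped up by 0.38 to 0.68 rad (22 to 39 degrees); the amber puck stands upright and at rest on the post's top, its centre within 8 mm of the post's, not touched by the fingers (all of step 1 and value of joint lamp_arm between 0.38 and 0.68 rad and velocity of joint lamp_arm between -0.05 and 0.05 rad/s and contact force between the fingers and pull_tab above 1.5 N); the arm keeps its last pose, push and grip.
It fails at once if another thing on the bench is shifted by more than 25 mm or tipped over (distance of any of puck_green, puck_blue, oil_bottle, petri_dish, slide_box, beaker, lens_case from where it was at the start of the episode above 0.025 m or angle between any of puck_green, puck_blue, oil_bottle, petri_dish, slide_box, beaker, lens_case's own z axis and vertical above 0.6 rad).
It also fails if it takes over 54 s, if anything falls off the work surface, if the arm or the gripper's body presses on something with over 40 N, if the wrist force passes 120 N, or if a joint passes its speed limit or range.

## Working session

There is one attempt and no reset: what is moved stays moved. The work goes in short steps, Python scripts to look and compute and a tool call to move; the robot and the scene stay as the last step left them, time stands still between calls to the robot, and variables do not carry over. Pictures are saved under pics/ and viewed, and the job is handed in when it is done.

Besides the shell and the picture viewer there is one more tool, called by a JSON object that holds its "api" and its "payload". servo_tool: Moves the arm, as the interface text tells. Its arguments: {"type":"object","properties":{"targets":{"type":"string"}},"required":["targets"]}

```bash
ls; mkdir -p pics; cat > h.py <<'E'
import numpy as np, cv2
from bench import get_obs, vision, robot
def snap(n,f):
    s=vision.snapshot(n); cv2.imwrite('pics/'+f+'.png',s['image'][:,:,::-1]); np.savez('pics/'+f+'.npz',**{k:v for k,v in s.items() if v is not None}); return s
E
python3 - <<'E'
from h import *
o=get_obs()
for k,v in o.items(): print(k,np.round(v,4))
for n in('scene','top','wrist'):
    s=snap(n,n+'0'); print({k:np.round(v,3).tolist() for k,v in s.items() if k!='image'})
print(get_obs()['time'])
E
```

```text
pics
time 0.0
joint_positions [-1.4371  0.0879  1.3723 -0.      1.6836 -0.1031]
qvel [-0.     -0.0006 -0.0004 -0.0006 -0.0018  0.0011]
joint_torque [ 9.00000e-04 -3.40187e+01 -3.02426e+01  7.18000e-02  3.30000e-02
 -2.00000e-04]
tool_pos [ 0.129  -0.5341  0.2043]
ee_rot [-3.1414e+00  2.2000e-03 -1.3340e+00]
wrist_force [ 0.4593  0.5239 -1.2639]
wrist_torque [-0.049  -0.0002  0.0522]
width 0.094
{'mtx': [[435.509, 0.0, 277.795], [0.0, 435.509, 209.826], [0.0, 0.0, 1.0]], 'k1': -0.012, 'world_from_camera': [[0.746, 0.494, -0.447, 1.209], [0.666, -0.536, 0.519, -0.738], [0.017, -0.685, -0.729, 1.146], [0.0, 0.0, 0.0, 1.0]]}
{'mtx': [[525.766, 0.0, 281.668], [0.0, 525.766, 209.912], [0.0, 0.0, 1.0]], 'k1': -0.026, 'world_from_camera': [[-0.029, -0.998, 0.063, 0.5], [-0.999, 0.03, 0.02, -0.04], [-0.022, -0.062, -0.998, 1.39], [0.0, 0.0, 0.0, 1.0]]}
{'mtx': [[339.691, 0.0, 275.827], [0.0, 339.691, 206.991], [0.0, 0.0, 1.0]], 'k1': -0.019, 'T_tool_cam': [[1.0, -0.001, -0.001, -0.0], [0.001, 0.97, 0.244, -0.071], [0.0, -0.244, 0.97, -0.179], [0.0, 0.0, 0.0, 1.0]]}
0.15
```

View pics/scene0.png

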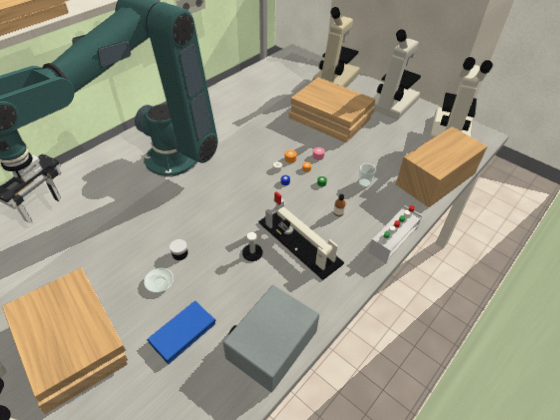

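View pics/top0.png

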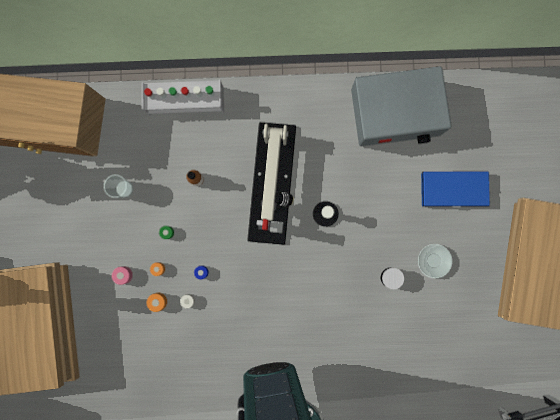

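View pics/wrist0.png

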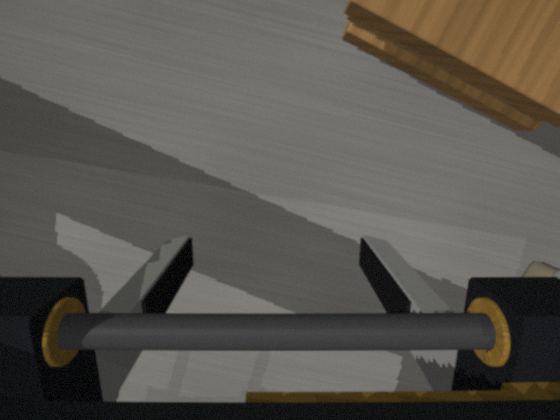

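The top view shows the smaller orange puck at (157,269) and the larger one at (157,302). The post top is at (328,212) and the red tab at (264,224). I'll measure these next.

```bash
cat >> h.py <<'E'
from scipy.spatial.transform import Rotation as Ro
def ray(s,uv,T=None):
    T=s['world_from_camera'] if T is None else T
    K=np.array(s['mtx'],float);k1=float(s['k1'])
    d=(np.array(uv,float)-K[:2,2])/K[0,0]
    x=d.copy()
    for _ in range(20): x=d/(1+k1*(x@x))
    v=T[:3,:3]@np.array([x[0],x[1],1.]); return T[:3,3],v/np.linalg.norm(v)
def plane(s,uv,z,T=None):
    c,v=ray(s,uv,T); return c+v*(z-c[2])/v[2]
def proj(s,P,T=None):
    T=s['world_from_camera'] if T is None else T
    p=T[:3,:3].T@(np.array(P,float)-T[:3,3]); x=p[:2]/p[2]; x=x*(1+float(s['k1'])*(x@x)); K=np.array(s['mtx']); return x*K[0,0]+K[:2,2]
def tri(rays):
    A=np.zeros((3,3));b=np.zeros(3)
    for c,v in rays:
        M=np.eye(3)-np.outer(v,v);A+=M;b+=M@c
    p=np.linalg.solve(A,b); return p,[float(np.linalg.norm((np.eye(3)-np.outer(v,v))@(p-c))) for c,v in rays]
def wT(o,s):
    T=np.eye(4);T[:3,:3]=Ro.from_euler('xyz',o['ee_rot']).as_matrix();T[:3,3]=o['tool_pos'];return T@s['T_tool_cam']
def load(f): return dict(np.load('pics/'+f+'.npz'))
def blobs(s,lo,hi,minA=8):
    h=cv2.cvtColor(s['image'],cv2.COLOR_RGB2HSV);m=cv2.inRange(h,np.array(lo),np.array(hi))
    n,l,st,c=cv2.connectedComponentsWithStats(m); return [(np.round(c[i],1).tolist(),st[i].tolist()) for i in range(1,n) if st[i,4]>=minA],m
E
python3 - <<'E'
from h import *
for f in('top0','scene0'):
    s=load(f)
    print(f,'orange',blobs(s,(8,170,120),(18,255,255))[0])
    print('red',blobs(s,(0,170,90),(5,255,255))[0], blobs(s,(174,170,90),(180,255,255))[0])
s=load('top0')
im=s['image'][100:260,230:360]; cv2.imwrite('pics/c1.png',cv2.resize(im,None,fx=4.6,fy=3.7,interpolation=cv2.INTER_CUBIC)[:,:,::-1])
s=load('scene0')
im=s['image'][140:290,220:370]; cv2.imwrite('pics/c2.png',cv2.resize(im,None,fx=4,fy=4,interpolation=cv2.INTER_CUBIC)[:,:,::-1])
E
```

```text
top0 orange [([156.9, 268.9], [151, 263, 13, 13, 92]), ([155.8, 302.3], [147, 294, 18, 18, 192])]
red [([184.4, 90.3], [182, 87, 6, 7, 34]), ([147.4, 91.6], [145, 89, 6, 6, 31]), ([384.9, 140.2], [380, 139, 11, 3, 16]), ([264.5, 224.6], [262, 220, 6, 10, 43])] []
scene0 orange [([290.5, 156.9], [285, 151, 11, 12, 90]), ([306.5, 167.3], [303, 163, 8, 9, 49])]
red [([277.5, 197.8], [275, 192, 6, 12, 56]), ([411.4, 208.0], [409, 206, 6, 5, 20]), ([396.9, 223.5], [395, 221, 5, 6, 24])] []
```

View pics/c1.png

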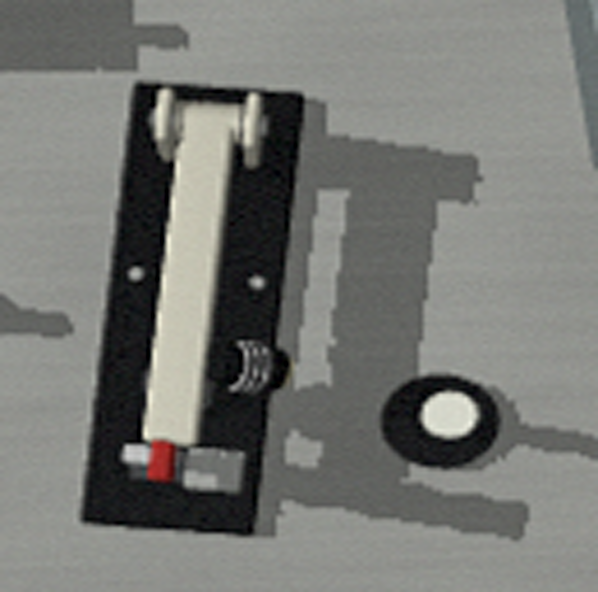

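View pics/c2.png

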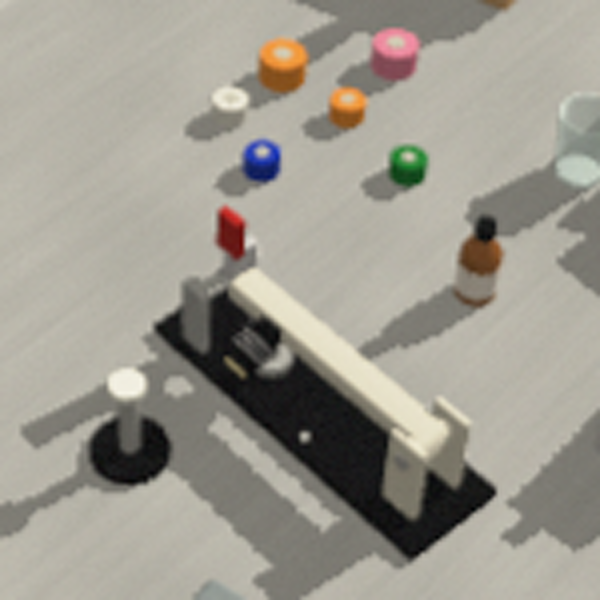

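```bash
python3 - <<'E'
from h import *
t=load('top0');s=load('scene0')
C=[plane(t,(230+u/4.6-.4,100+v/3.7-.4),.012) for u,v in [(135,83),(303,95),(82,520),(253,534)]]
print(np.round(C,4)); A,B,D,E=C
print('len',np.linalg.norm(A-D),np.linalg.norm(B-E),'wid',np.linalg.norm(A-B),np.linalg.norm(D-E))
cen=np.mean(C,0); x=(A-D)+(B-E); yaw=np.arctan2(x[1],x[0]); y=(A-B)+(D-E); print('cen',cen,'yaw',yaw,np.arctan2(-y[0],y[1]))
def stand(p): c,s_=np.cos(yaw),np.sin(yaw); return np.array([cen[0]+c*p[0]-s_*p[1],cen[1]+s_*p[0]+c*p[1],p[2]])
print('tab pred',stand((-.115,0,.125)),'pivot',stand((.12,0,.075)),'px',proj(t,stand((-.115,0,.125))),proj(s,stand((-.115,0,.125))))
print('tab tri',tri([ray(t,(264.5,224.6)),ray(s,(277.5,197.8))]))
print('puck tri',tri([ray(t,(156.9,268.9)),ray(s,(306.5,167.3))]), plane(t,(156.9,268.9),.024),plane(s,(306.5,167.3),.016))
pt=(230+450/4.6-.4,100+414/3.7-.4); ps=(220+127/4-.4,140+383/4-.4)
print('post',tri([ray(t,pt),ray(s,ps)]),plane(t,pt,.09),plane(s,ps,.09))
for n,uv in dict(green=(166,232),blue=(201,272),white=(187,301),big=(156,302),pink=(121,275)).items(): print(n,plane(t,uv,.024))
E
```

```text
[[ 0.8225  0.0415  0.012 ]
 [ 0.8105 -0.0553  0.012 ]
 [ 0.5101  0.0799  0.012 ]
 [ 0.4974 -0.0172  0.012 ]]
len 0.3147851230494893 0.31540706749634834 wid 0.0974755608998954 0.09793580148079382
cen [0.66014524 0.01225096 0.012     ] yaw -0.12181715800401031 -0.12709400940914378
tab pred [0.54599745 0.02622531 0.125     ] pivot [ 0.77925598 -0.00233097  0.075     ] px [265.24062921 224.34414188] [277.01765718 198.40570926]
tab tri (array([0.54570318, 0.02827155, 0.12607916]), [0.0004304941792790095, 0.0004304941792790302])
puck tri (array([0.44142822, 0.32056547, 0.00954246]), [9.419161680760089e-05, 9.419161680764578e-05]) [0.44210589 0.31685984 0.024     ] [0.44572875 0.31447519 0.016     ]
post (array([ 0.57449469, -0.12625484,  0.09273738]), [0.0002991780751609781, 0.00029917807516104876]) [ 0.57444238 -0.12665179  0.09      ] [ 0.57305854 -0.12445275  0.09      ]
green [0.53741055 0.29144182 0.024     ]
blue [0.43098649 0.20168329 0.024     ]
white [0.35722569 0.23964893 0.024     ]
big [0.35666649 0.32058492 0.024     ]
pink [0.42877323 0.41151328 0.024     ]
```

```bash
cat >> h.py <<'E'
def frac(p0,r0,p1,r1):
    R0=Ro.from_euler('xyz',r0);R1=Ro.from_euler('xyz',r1)
    return np.round(np.r_[R0.inv().apply(np.array(p1)-p0)/.25,(R0.inv()*R1).as_rotvec()/np.pi],4)
E
python3 - <<'E'
from h import *
o=get_obs();P=o['tool_pos'];R=o['ee_rot']
for p,y in [((.34,-.37,.25),-.8),((.42,-.15,.25),-.27),((.42,.10,.25),.26),((.443,.317,.2),.785)]:
    r=(np.pi,0,y);print(frac(P,R,p,r));P,R=np.array(p),r
E
```

```text
[-4.410e-01 -9.747e-01 -1.809e-01 -2.000e-04  5.000e-04 -1.700e-01]
[-0.4083 -0.8427 -0.      0.      0.     -0.1687]
[-0.2667 -0.9638 -0.      0.      0.     -0.1687]
[ 0.3121 -0.8152  0.2    -0.      0.     -0.1671]
```

{"api": "servo_tool", "payload": {"targets": "0.8 -0.44 -0.975 -0.18 0 0 -0.17;0.8 -0.44 -0.975 -0.18 0 0 -0.17;0.8 -0.44 -0.975 -0.18 0 0 -0.17;0.8 -0.44 -0.975 -0.18 0 0 -0.17;0.8 -0.44 -0.975 -0.18 0 0 -0.17;0.8 -0.44 -0.975 -0.18 0 0 -0.17;0.8 -0.44 -0.975 -0.18 0 0 -0.17;0.8 -0.44 -0.975 -0.18 0 0 -0.17"}}

```text
time: 0.82
tool_pos: [0.3433, -0.368, 0.2515]
ee_rot: [-3.14, -0.002, -0.794]
wrist_force: [-0.6, -0.2, -0.6]
width: 0.0753
```

{"api": "servo_tool", "payload": {"targets": "0.8 -0.41 -0.84 0 0 0 -0.17;0.8 -0.41 -0.84 0 0 0 -0.17;0.8 -0.41 -0.84 0 0 0 -0.17;0.8 -0.41 -0.84 0 0 0 -0.17;0.8 -0.41 -0.84 0 0 0 -0.17;0.8 -0.41 -0.84 0 0 0 -0.17;0.8 -0.41 -0.84 0 0 0 -0.17"}}

```text
time: 1.4
tool_pos: [0.4199, -0.1475, 0.2502]
ee_rot: [-3.14, 0.0, -0.26]
wrist_force: [-0.4, -1.4, -0.4]
width: 0.0751
```

{"api": "servo_tool", "payload": {"targets": "0.8 -0.27 -0.96 0 0 0 -0.17;0.8 -0.27 -0.96 0 0 0 -0.17;0.8 -0.27 -0.96 0 0 0 -0.17;0.8 -0.27 -0.96 0 0 0 -0.17;0.8 -0.27 -0.96 0 0 0 -0.17;0.8 -0.27 -0.96 0 0 0 -0.17;0.8 -0.27 -0.96 0 0 0 -0.17"}}

```text
time: 1.98
tool_pos: [0.4166, 0.1034, 0.25]
ee_rot: [-3.139, 0.0, 0.277]
wrist_force: [-0.3, -0.3, -0.1]
width: 0.0754
```

{"api": "servo_tool", "payload": {"targets": "0.8 0.31 -0.81 0.2 0 0 -0.17;0.8 0.31 -0.81 0.2 0 0 -0.17;0.8 0.31 -0.81 0.2 0 0 -0.17;0.8 0.31 -0.81 0.2 0 0 -0.17;0.8 0.31 -0.81 0.2 0 0 -0.17;0.8 0.31 -0.81 0.2 0 0 -0.17;0.8 0.31 -0.81 0.2 0 0 -0.17;0.8 0.31 -0.81 0.2 0 0 -0.17;0.8 0.31 -0.81 0.2 0 0 -0.17"}}

```text
time: 2.73
tool_pos: [0.4393, 0.3123, 0.2008]
ee_rot: [3.14, 0.0, 0.8]
wrist_force: [-0.3, -0.6, -0.1]
width: 0.075
```

```bash
python3 - <<'E'
from h import *
o=get_obs()
for k in ('time','joint_positions','tool_pos','ee_rot','wrist_force'): print(k,np.round(o[k],4))
s=snap('wrist','w1');T=wT(o,s);np.save('pics/w1T.npy',T)
print(blobs(s,(8,150,100),(18,255,255),30)[0]); print(proj(s,(.443,.317,.024),T))
E
```

```text
time 2.7333
joint_positions [ 5.1370e-01  6.3600e-02  1.4050e+00 -1.3000e-03  1.6729e+00 -2.8610e-01]
tool_pos [0.4393 0.3123 0.2008]
ee_rot [3.1403e+00 3.0000e-04 7.9970e-01]
wrist_force [-0.3063 -0.6234 -0.0734]
[([226.9, 124.6], [203, 101, 49, 48, 1528]), ([283.6, 183.9], [268, 167, 33, 35, 741])]
[281.31689794 188.93571853]
```

View pics/w1.png

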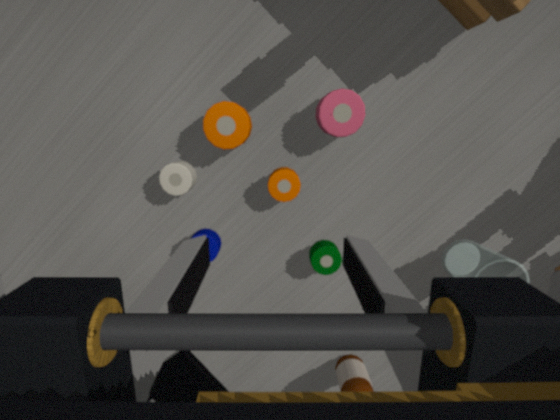

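```bash
cat > pk.py <<'E'
from h import *
def puck(s,T,lo=(8,150,100),hi=(18,255,255)):
    b,m=blobs(s,lo,hi,200)
    cs,_=cv2.findContours(m,cv2.RETR_CCOMP,cv2.CHAIN_APPROX_NONE)
    out=[]
    f=cv2.findContours(m,cv2.RETR_EXTERNAL,cv2.CHAIN_APPROX_NONE)[0]
    for c in f:
        if cv2.contourArea(c)<300: continue
        e=cv2.fitEllipse(c); mm=np.zeros_like(m);cv2.drawContours(mm,[c],-1,255,-1); mm[m>0]=0
        n,l,st,cc=cv2.connectedComponentsWithStats(mm); i=1+np.argmax(st[1:,4]) if n>1 else 0
        out.append((np.round(e[0],2),np.round(e[1],1),np.round(cc[i],2)))
    return out
E
python3 - <<'E'
from pk import *
s=load('w1');T=np.load('pics/w1T.npy')
for e,ax,l in puck(s,T): print(e,ax,l,'top24 ell',plane(s,e,.024,T),'label',plane(s,l,.024,T), 'diam mm', ax/339.7*(T[2,3]-.012)*1000)
print('cam',T[:3,3])
print(frac(get_obs()['tool_pos'],get_obs()['ee_rot'],(.443,.317,.12),(np.pi,0,.785)))
E
```

```text
[283.61 184.23] [31.8 33.6] [283.79 185.83] top24 ell [0.44103711 0.32228747 0.024     ] label [0.44241594 0.32122589 0.024     ] diam mm [34.46369775 36.41447309]
[226.64 124.7 ] [47.  47.9] [225.56 125.17] top24 ell [0.35607006 0.32340669 0.024     ] label [0.35562301 0.32227977 0.024     ] diam mm [50.93691177 51.91229944]
cam [0.38847908 0.36175933 0.38015466]
[ 2.35e-02 -2.70e-03  3.25e-01  4.00e-04 -2.00e-04  4.60e-03]
```

{"api": "servo_tool", "payload": {"targets": "0.65 0.03 -0.014 0.36 0 0 0.005;0.65 0.03 -0.014 0.36 0 0 0.005;0.65 0.03 -0.014 0.36 0 0 0.005;0.65 0.03 -0.014 0.36 0 0 0.005"}}

```text
time: 3.12
tool_pos: [0.4393, 0.3196, 0.1075]
ee_rot: [-3.14, 0.007, 0.785]
wrist_force: [-0.7, -0.7, -0.0]
width: 0.0613
```

```bash
python3 - <<'E'
from pk import *
o=get_obs()
s=snap('wrist','w2');T=wT(o,s);np.save('pics/w2T.npy',T)
a=load('w1');Ta=np.load('pics/w1T.npy')
for e,ax,l in puck(s,T): print(e,ax,l,'top24 ell',plane(s,e,.024,T),'label',plane(s,l,.024,T))
l1=puck(a,Ta)[0][2]
for e,ax,l in puck(s,T): print('tri',tri([ray(a,l1,Ta),ray(s,l,T)]))
t=load('top0'); l=puck(s,T)[0][2]
print(tri([ray(t,(156.9,268.9)),ray(s,l,T),ray(a,l1,Ta)]))
print(o['tool_pos'],o['ee_rot'],o['width'])
E
```

```text
[280.45 210.83] [42.6 45.5] [280.47 213.71] top24 ell [0.44059012 0.32283257 0.024     ] label [0.44229311 0.32115826 0.024     ]
[202.63 134.14] [63.6 66.6] [200.09 135.16] top24 ell [0.35612076 0.32353654 0.024     ] label [0.35525572 0.32160499 0.024     ]
tri (array([0.4423655 , 0.32118252, 0.02393764]), [6.984724623282872e-05, 6.984724623275815e-05])
tri (array([0.39610661, 0.36432378, 0.31136054]), [0.010645721290241399, 0.010645721290241474])
(array([0.44305406, 0.31966566, 0.01622484]), [0.0014872399100476622, 0.0007584900647179435, 0.0008642892883166406])
[0.43930808 0.31957981 0.10752667] [-3.14017872  0.00728896  0.78477809] 0.06125205125572547
```

View pics/w2.png

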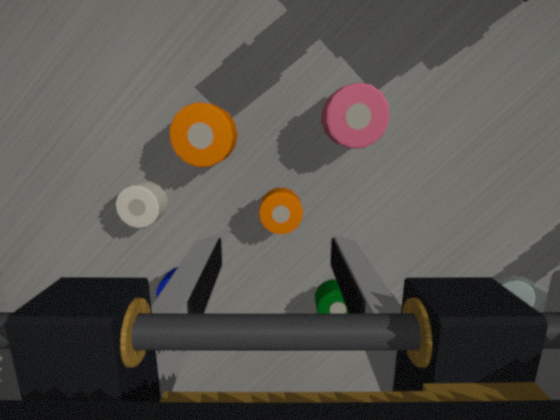

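```bash
python3 - <<'E'
from pk import *
o=get_obs();print(o['tool_pos'],o['ee_rot'])
print(frac(o['tool_pos'],o['ee_rot'],(.4423,.3212,.007),(np.pi,0,.785)))
E
```

```text
[0.44101803 0.32080425 0.11058519] [-3.14159229e+00  1.70872881e-03  7.85000782e-01]
[ 0.0055  0.0025  0.4143 -0.      0.0005  0.    ]
```

{"api": "servo_tool", "payload": {"targets": "0.65 0.005 0.002 0.12 0 0 0;0.65 0.005 0.002 0.24 0 0 0;0.65 0.005 0.002 0.32 0 0 0;0.65 0.005 0.002 0.38 0 0 0;0.65 0.005 0.002 0.413 0 0 0;0.65 0.005 0.002 0.413 0 0 0;0.65 0.005 0.002 0.413 0 0 0;0.65 0.005 0.002 0.413 0 0 0"}}

```text
time: 3.83
tool_pos: [0.4441, 0.3236, 0.0099]
ee_rot: [3.14, -0.004, 0.786]
wrist_force: [0.1, 0.5, 0.2]
width: 0.0611
```

```bash
python3 - <<'E'
from pk import *
o=get_obs();print(o['tool_pos'],o['ee_rot'],o['wrist_force'])
s=snap('wrist','w3');T=wT(o,s)
for e,ax,l in puck(s,T): print(e,ax,l,'top24 ell',plane(s,e,.024,T),'label',plane(s,l,.024,T))
E
```

```text
[0.44413608 0.32358869 0.00988799] [ 3.14030874 -0.00446176  0.78632986] [0.09603705 0.54924374 0.16579458]
[270.42 255.04] [65.  72.7] [269.94 261.65] top24 ell [0.4398335  0.32389755 0.024     ] label [0.44226357 0.32109149 0.024     ]
[145.43 139.3 ] [101.9 113.8] [138.43 141.93] top24 ell [0.35580939 0.32369542 0.024     ] label [0.35421688 0.32036557 0.024     ]
```

View pics/w3.png

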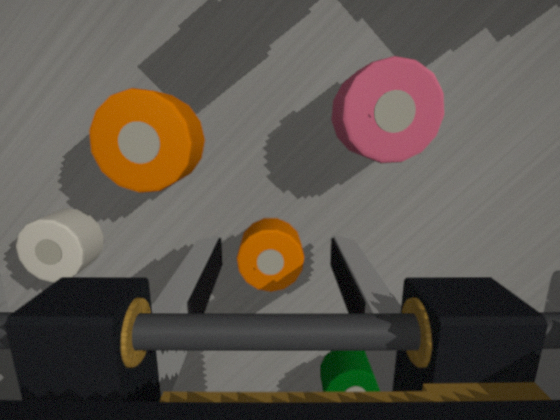

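```bash
python3 - <<'E'
from pk import *
o=get_obs();print(o['tool_pos'],o['ee_rot'],o['qvel'])
print(frac(o['tool_pos'],o['ee_rot'],(.4423,.3212,.006),(np.pi,0,.785)))
E
```

```text
[0.44396726 0.32355889 0.00970169] [ 3.14034514 -0.00421348  0.78643702] [-0.00042602  0.00326128  0.00912942  0.00034453 -0.00258528  0.00039083]
[-0.0115  0.0019  0.0148  0.0004 -0.0013  0.0005]
```

{"api": "servo_tool", "payload": {"targets": "0.65 -0.011 0.002 0.015 0 0 0;0.65 -0.011 0.002 0.015 0 0 0;0.3 -0.011 0.002 0.015 0 0 0;0 -0.011 0.002 0.015 0 0 0;0 -0.011 0.002 0.015 0 0 0;0 -0.011 0.002 0.015 0 0 0;0 -0.011 0.002 0.015 0 0 0;0 -0.011 0.002 0.015 0 0 0;0 -0.011 0.002 0.015 0 0 0"}}

```text
time: 4.63
tool_pos: [0.4408, 0.3205, 0.0035]
ee_rot: [3.142, -0.0, 0.787]
wrist_force: [0.9, 0.4, 0.2]
width: 0.0354
```

```bash
python3 - <<'E'
from h import *
o=get_obs();P=o['tool_pos'];R=o['ee_rot'];print(P,R)
for p,y in [((.44,.32,.22),.785),((.50,.12,.24),.785),((.57,-.04,.24),.785),((.616,-.168,.24),.785)]:
    r=(np.pi,0,y);print(frac(P,R,p,r));P,R=np.array(p),r
E
```

```text
[0.44080467 0.32050718 0.00345683] [ 3.14150941e+00 -1.59608771e-04  7.86615218e-01]
[-3.600e-03 -8.000e-04 -8.662e-01  0.000e+00 -1.000e-04  5.000e-04]
[-0.3957  0.7355 -0.08    0.      0.      0.    ]
[-0.2543  0.6506  0.      0.      0.      0.    ]
[-0.2317  0.4922  0.      0.      0.      0.    ]
```

{"api": "servo_tool", "payload": {"targets": "0 0 0 -0.05 0 0 0;0 0 0 -0.15 0 0 0;0 0 0 -0.3 0 0 0;0 0 0 -0.45 0 0 0;0 0 0 -0.6 0 0 0;0 0 0 -0.75 0 0 0;0 0 0 -0.86 0 0 0;0 0 0 -0.86 0 0 0;0 0 0 -0.86 0 0 0"}}

```text
time: 5.38
tool_pos: [0.4416, 0.321, 0.2216]
ee_rot: [3.14, -0.005, 0.787]
wrist_force: [-0.1, 0.3, -1.2]
width: 0.0352
```

{"api": "servo_tool", "payload": {"targets": "0 -0.04 0.07 -0.01 0 0 0;0 -0.08 0.15 -0.02 0 0 0;0 -0.13 0.25 -0.03 0 0 0;0 -0.18 0.35 -0.04 0 0 0;0 -0.24 0.45 -0.05 0 0 0;0 -0.3 0.55 -0.06 0 0 0;0 -0.35 0.65 -0.08 0 0 0;0 -0.39 0.73 -0.08 0 0 0;0 -0.39 0.73 -0.08 0 0 0"}}

```text
time: 6.13
tool_pos: [0.5011, 0.1188, 0.2361]
ee_rot: [-3.141, 0.005, 0.781]
wrist_force: [0.8, 0.7, -1.3]
width: 0.0353
```

{"api": "servo_tool", "payload": {"targets": "0 -0.04 0.1 0 0 0 0;0 -0.08 0.2 0 0 0 0;0 -0.12 0.3 0 0 0 0;0 -0.16 0.4 0 0 0 0;0 -0.2 0.5 0 0 0 0;0 -0.25 0.6 0 0 0 0;0 -0.25 0.65 0 0 0 0;0 -0.25 0.65 0 0 0 0"}}

```text
time: 6.8
tool_pos: [0.5722, -0.0375, 0.2359]
ee_rot: [-3.138, 0.002, 0.784]
wrist_force: [-0.1, 0.1, -1.2]
width: 0.0357
```

{"api": "servo_tool", "payload": {"targets": "0 -0.05 0.1 0 0 0 0;0 -0.1 0.2 0 0 0 0;0 -0.14 0.3 0 0 0 0;0 -0.18 0.4 0 0 0 0;0 -0.23 0.49 0 0 0 0;0 -0.23 0.49 0 0 0 0;0 -0.23 0.49 0 0 0 0;0 -0.23 0.49 0 0 0 0"}}

```text
time: 7.47
tool_pos: [0.6179, -0.1615, 0.2379]
ee_rot: [-3.139, -0.0, 0.788]
wrist_force: [0.4, 0.1, -1.0]
width: 0.0355
```

```bash
python3 - <<'E'
from pk import *
o=get_obs();print(o['time'],o['tool_pos'],o['ee_rot'],o['width'])
s=snap('wrist','w4');T=wT(o,s);np.save('pics/w4T.npy',T)
print(proj(s,(.574,-.126,.09),T),proj(s,(.546,.026,.146),T))
E
```

```text
7.4667 [ 0.61785751 -0.16152251  0.2378629 ] [-3.13942534e+00 -2.48319248e-04  7.88373803e-01] 0.03548735353781253
[269.51664038 137.68667422] [392.32966656 -42.06264443]
```

View pics/w4.png

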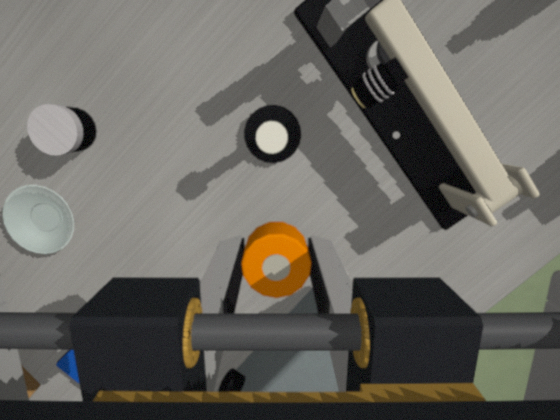

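```bash
cat >> pk.py <<'E'
def white(s,near,lo=(0,0,190),hi=(40,60,255)):
    b,m=blobs(s,lo,hi,100)
    l=cv2.connectedComponents(m)[1]
    fs=cv2.findContours(m,cv2.RETR_EXTERNAL,cv2.CHAIN_APPROX_NONE)[0]
    fs=[f for f in fs if cv2.contourArea(f)>100 and len(f)>5]
    es=[cv2.fitEllipse(f) for f in fs]
    return min(es,key=lambda e:np.hypot(e[0][0]-near[0],e[0][1]-near[1]))
def heldtool(s,l,ztool):
    I=np.array(s['T_tool_cam']); return plane(s,l,ztool,I)
E
python3 - <<'E'
from pk import *
s=load('w4');T=np.load('pics/w4T.npy')
e=white(s,(271,137));print(e,plane(s,e[0],.09,T),'diam',np.array(e[1])/339.7*(T[2,3]-.09))
for q in puck(s,T): print(q, heldtool(s,q[2],-.0205))
t=load('top0');e2=white(t,(327,212));print(e2)
print('tri',tri([ray(s,e[0],T),ray(t,e2[0])]), plane(t,e2[0],.09))
o=get_obs();print(o['tool_pos']);print(frac(o['tool_pos'],o['ee_rot'],(.605,-.155,.16),(np.pi,0,.785)))
E
```

```text
((271.29248046875, 136.72535705566406), (29.157506942749023, 29.52561378479004), 171.20848083496094) [ 0.57455508 -0.12417791  0.09      ] diam [0.02810329 0.02845808]
(array([275.78, 259.62]), array([67.8, 74.8]), array([275.81, 267.08])) [ 4.00366119e-05  6.68121313e-04 -2.05000000e-02]
((270.17120361328125, 174.40354919433594), (10.256256103515625, 134.74253845214844), 5.904513835906982)
tri (array([ 0.53508384, -0.05747547,  1.24687667]), [0.028771206617467546, 0.02877120661746761]) [0.67121226 0.01238616 0.09      ]
[ 0.61788366 -0.16147827  0.2383164 ]
[-1.810e-02 -5.440e-02  3.133e-01 -4.000e-04 -1.000e-04  1.200e-03]
```

{"api": "servo_tool", "payload": {"targets": "0 -0.009 -0.027 0.15 0 0 0;0 -0.018 -0.054 0.31 0 0 0;0 -0.018 -0.054 0.31 0 0 0;0 -0.018 -0.054 0.31 0 0 0;0 -0.018 -0.054 0.31 0 0 0"}}

```text
time: 7.93
tool_pos: [0.6071, -0.157, 0.1642]
ee_rot: [3.137, -0.002, 0.788]
wrist_force: [-0.9, -0.1, 1.3]
width: 0.0353
```

```bash
python3 - <<'E'
from pk import *
o=get_obs();print(o['time'],o['tool_pos'],o['ee_rot'],o['width'])
s=snap('wrist','w5');T=wT(o,s);np.save('pics/w5T.npy',T)
a=load('w4');Ta=np.load('pics/w4T.npy');ea=white(a,(271,137))
n=proj(s,(.5745,-.125,.09),T);e=white(s,n);print(n,e,plane(s,e[0],.09,T))
print('tri',tri([ray(a,ea[0],Ta),ray(s,e[0],T)]))
t=load('top0');b,m=blobs(t,(0,0,200),(90,60,255),20);print([x for x in b if abs(x[0][0]-327)<12])
t2=[x for x in b if abs(x[0][0]-327)<12][0][0]
print('tri3',tri([ray(a,ea[0],Ta),ray(s,e[0],T),ray(t,t2)]),plane(t,t2,.09))
for q in puck(s,T): print(q, heldtool(s,q[2],-.0205))
E
```

```text
7.9333 [ 0.60711365 -0.15702861  0.16419963] [ 3.13716047e+00 -2.23147100e-03  7.87749767e-01] 0.0353335687409268
[274.98904752 155.72177256] ((275.7405090332031, 154.979248046875), (38.138545989990234, 38.60348892211914), 13.169268608093262) [ 0.57450595 -0.12421911  0.09      ]
tri (array([ 0.57454652, -0.12421683,  0.08965257]), [3.027029843517072e-05, 3.0270298435204747e-05])
[([327.1, 211.6], [322, 207, 11, 10, 95])]
tri3 (array([ 0.57413412, -0.12441589,  0.09574004]), [0.000545227974520603, 0.000589169765965637, 0.0010721900385279295]) [ 0.57419928 -0.12583761  0.09      ]
(array([275.8 , 259.59]), array([68.1, 74.7]), array([275.77, 267.1 ])) [ 1.88739593e-05  6.80411615e-04 -2.05000000e-02]
```

View pics/w5.png

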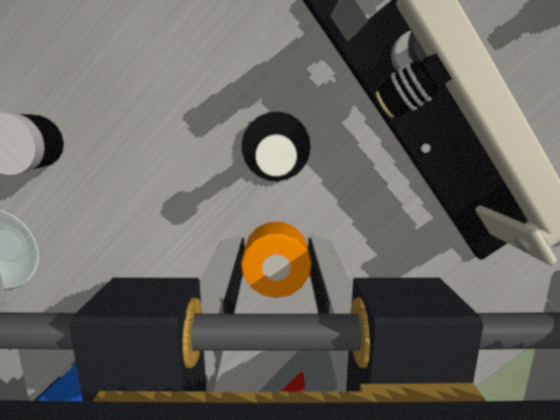

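```bash
python3 - <<'E'
from pk import *
o=get_obs();print(o['tool_pos'],o['ee_rot'])
print(frac(o['tool_pos'],o['ee_rot'],(.574,-.1237,.112),(np.pi,0,.785)))
E
```

```text
[ 0.60839788 -0.1577707   0.16626618] [ 3.13337638 -0.00389731  0.78742863]
[-0.0014 -0.1954  0.2155  0.0026 -0.0012  0.0008]
```

{"api": "servo_tool", "payload": {"targets": "0 0 -0.06 0.05 0 0 0;0 0 -0.12 0.1 0 0 0;0 -0.001 -0.195 0.15 0.002 -0.001 0;0 -0.001 -0.195 0.2 0.002 -0.001 0;0 -0.001 -0.195 0.215 0.002 -0.001 0;0 -0.001 -0.195 0.215 0.002 -0.001 0;0 -0.001 -0.195 0.215 0.002 -0.001 0;0 -0.001 -0.195 0.215 0.002 -0.001 0;0 -0.001 -0.195 0.215 0.002 -0.001 0"}}

```text
time: 8.73
tool_pos: [0.5718, -0.1239, 0.1085]
ee_rot: [-3.138, 0.002, 0.786]
wrist_force: [0.5, -0.1, -0.7]
width: 0.0353
```

```bash
python3 - <<'E'
from pk import *
o=get_obs();print(o['tool_pos'],o['ee_rot'],o['qvel'],o['wrist_force'])
print(frac(o['tool_pos'],o['ee_rot'],(.574,-.1237,.0945),(np.pi,0,.785)))
s=snap('wrist','w6')
E
```

```text
[ 0.57181942 -0.12387475  0.10850924] [-3.13762100e+00  2.11981216e-03  7.86042769e-01] [ 0.00113412 -0.00203594  0.01417788  0.00148211 -0.0016793   0.00036679] [ 0.51297427 -0.08963079 -0.74922218]
[ 0.0068  0.0059  0.056  -0.0013  0.0007  0.0003]
```

View pics/w6.png

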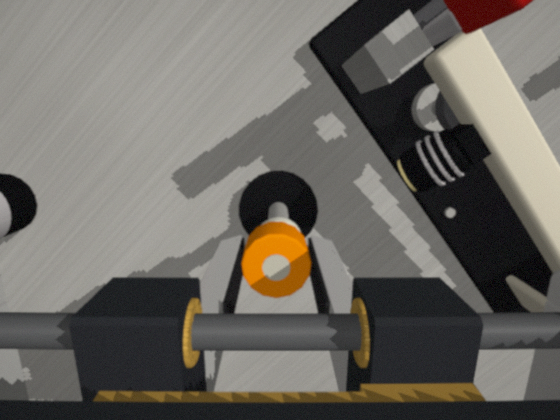

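{"api": "servo_tool", "payload": {"targets": "0 0.007 0.006 0.02 -0.001 0.001 0;0 0.007 0.006 0.035 -0.001 0.001 0;0 0.007 0.006 0.045 -0.001 0.001 0;0 0.007 0.006 0.05 -0.001 0.001 0;0 0.007 0.006 0.05 -0.001 0.001 0;0 0.007 0.006 0.05 -0.001 0.001 0;0 0.007 0.006 0.05 -0.001 0.001 0"}}

```text
time: 9.37
tool_pos: [0.5729, -0.1229, 0.0948]
ee_rot: [-3.139, -0.0, 0.787]
wrist_force: [-0.4, -0.5, -0.9]
width: 0.0352
```

```bash
python3 - <<'E'
from pk import *
o=get_obs();print(o['tool_pos'],o['ee_rot'],o['qvel'],o['wrist_force'])
print(frac(o['tool_pos'],o['ee_rot'],(.574,-.1237,.0935),(np.pi,0,.785)))
E
```

```text
[ 0.57289891 -0.12292525  0.09480525] [-3.13866835e+00 -2.17805307e-05  7.86576164e-01] [-0.00036314 -0.00056043 -0.00156982  0.00223964 -0.00117926 -0.00068356] [-0.41723214 -0.47049564 -0.91676587]
[ 0.0009  0.0053  0.0052 -0.0009 -0.      0.0005]
```

{"api": "servo_tool", "payload": {"targets": "0 0.001 0.005 0.003 -0.001 0 0;0 0.001 0.005 0.006 -0.001 0 0;0 0.001 0.005 0.006 -0.001 0 0;0 0.001 0.005 0.006 -0.001 0 0"}}

```text
time: 9.7
tool_pos: [0.5742, -0.1237, 0.0935]
ee_rot: [3.141, -0.0, 0.787]
wrist_force: [-0.0, -0.2, 0.5]
width: 0.0354
```

{"api": "servo_tool", "payload": {"targets": "0 0 0 0.002 0 0 0;0 0 0 0.002 0 0 0;0.42 0 0 0.002 0 0 0;0.5 0 0 0.002 0 0 0;0.6 0 0 0.002 0 0 0;0.6 0 0 0.002 0 0 0;0.6 0 0 0.002 0 0 0;0.6 0 0 0.002 0 0 0"}}

```text
time: 10.37
tool_pos: [0.5738, -0.1236, 0.0925]
ee_rot: [-3.141, 0.0, 0.787]
wrist_force: [-0.5, 0.1, -1.0]
width: 0.056
```

```bash
python3 - <<'E'
from pk import *
o=get_obs();print(o['tool_pos'],o['ee_rot'],o['wrist_force'])
s=snap('wrist','w7');T=wT(o,s);np.save('pics/w7T.npy',T)
for q in puck(s,T): print(q, heldtool(s,q[2],-.0205),plane(s,q[2],.114,T))
snap('scene','s7')
im=cv2.imread('pics/s7.png')[190:290,200:350]; cv2.imwrite('pics/s7c.png',cv2.resize(im,None,fx=5,fy=5,interpolation=cv2.INTER_CUBIC))
E
```

```text
[ 0.57380025 -0.12357948  0.0924666 ] [-3.14128016e+00  2.24959524e-04  7.86532871e-01] [-0.48537974  0.07689816 -0.96832469]
(array([276.2 , 260.62]), array([67.8, 76.1]), array([276.18, 268.71])) [ 0.0002259   0.00155938 -0.0205    ] [ 0.57473836 -0.12419145  0.114     ]
```

View pics/w7.png

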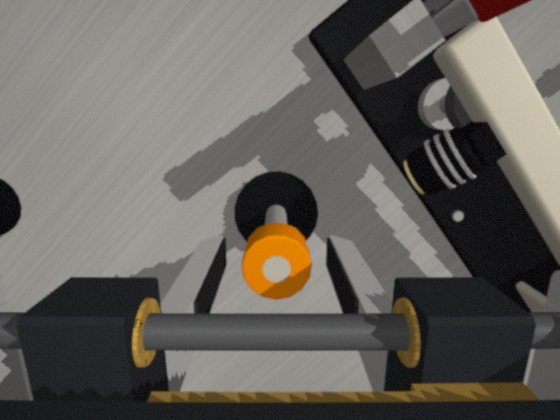

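View pics/s7c.png

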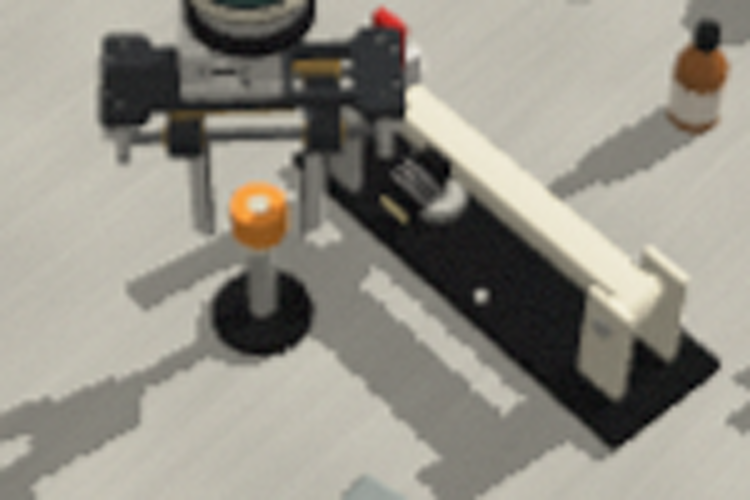

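```bash
python3 - <<'E'
from h import *
o=get_obs();P=o['tool_pos'];R=o['ee_rot'];print(o['joint_positions'])
for p,y in [((.5738,-.1236,.23),.785),((.58,-.0,.24),1.2),((.59,.02,.235),1.447)]:
    r=(np.pi,0,y);print(frac(P,R,p,r));P,R=np.array(p),r
E
```

```text
[-3.08646680e-01  2.16499785e-01  1.44983156e+00 -9.00154927e-05
  1.47544509e+00 -1.09522585e+00]
[-3.000e-04 -3.000e-04 -5.497e-01 -0.000e+00  1.000e-04  5.000e-04]
[ 0.367  -0.3322 -0.04    0.      0.     -0.1321]
[ 0.0891  0.0083  0.02    0.      0.     -0.0786]
```

{"api": "servo_tool", "payload": {"targets": "0.6 0 0 -0.04 0 0 0;0.6 0 0 -0.12 0 0 0;0.6 0 0 -0.25 0 0 0;0.6 0 0 -0.4 0 0 0;0.6 0 0 -0.55 0 0 0;0.6 0 0 -0.55 0 0 0;0.6 0 0 -0.55 0 0 0"}}

```text
time: 11.05
tool_pos: [0.5755, -0.1241, 0.235]
ee_rot: [3.134, -0.004, 0.787]
wrist_force: [0.2, -0.2, -0.3]
width: 0.0563
```

{"api": "servo_tool", "payload": {"targets": "0.6 0.07 -0.07 -0.02 0 0 -0.03;0.6 0.15 -0.14 -0.04 0 0 -0.06;0.6 0.22 -0.2 -0.04 0 0 -0.09;0.6 0.3 -0.27 -0.04 0 0 -0.11;0.6 0.37 -0.33 -0.04 0 0 -0.132;0.6 0.37 -0.33 -0.04 0 0 -0.132;0.6 0.37 -0.33 -0.04 0 0 -0.132"}}

```text
time: 11.63
tool_pos: [0.5802, 0.0009, 0.2387]
ee_rot: [-3.139, 0.001, 1.202]
wrist_force: [0.1, -0.8, 0.1]
width: 0.0561
```

{"api": "servo_tool", "payload": {"targets": "0.6 0.05 0 0 0 0 -0.03;0.6 0.09 0.01 0 0 0 -0.06;0.6 0.09 0.01 0 0 0 -0.079;0.6 0.09 0.01 0 0 0 -0.079;0.6 0.09 0.01 0 0 0 -0.079;0.6 0.09 0.01 0 0 0 -0.079"}}

```text
time: 12.13
tool_pos: [0.5911, 0.0192, 0.2397]
ee_rot: [-3.141, 0.001, 1.446]
wrist_force: [0.4, 0.7, -0.5]
width: 0.0563
```

```bash
python3 - <<'E'
from pk import *
o=get_obs();print(o['time'],o['tool_pos'],o['ee_rot'],o['joint_positions'])
s=snap('wrist','w8');T=wT(o,s);np.save('pics/w8T.npy',T)
print(blobs(s,(0,150,60),(6,255,255),60)[0],blobs(s,(174,150,60),(180,255,255),60)[0])
print(proj(s,(.546,.026,.146),T))
snap('top','t8')
im=cv2.imread('pics/t8.png')[150:260,260:380]; cv2.imwrite('pics/t8c.png',cv2.resize(im,None,fx=5,fy=5,interpolation=cv2.INTER_CUBIC))
E
```

```text
12.1333 [0.59108441 0.01916351 0.23974796] [-3.14078766e+00  5.05591254e-04  1.44628629e+00] [-6.31718668e-02  1.77233142e-01  1.20295040e+00 -4.63767218e-04
  1.76224357e+00 -1.50954601e+00]
[([280.7, 152.2], [273, 136, 16, 33, 439])] []
[277.19114766 153.81491915]
```

View pics/w8.png

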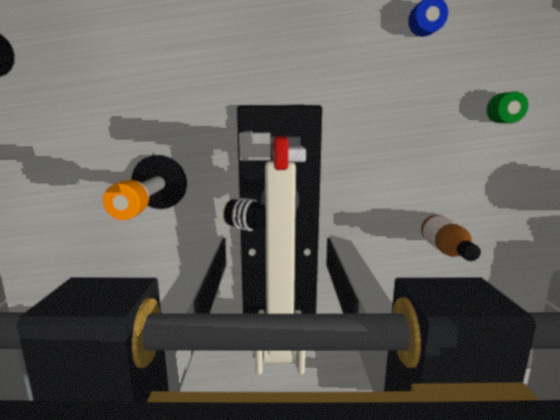

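View pics/t8c.png

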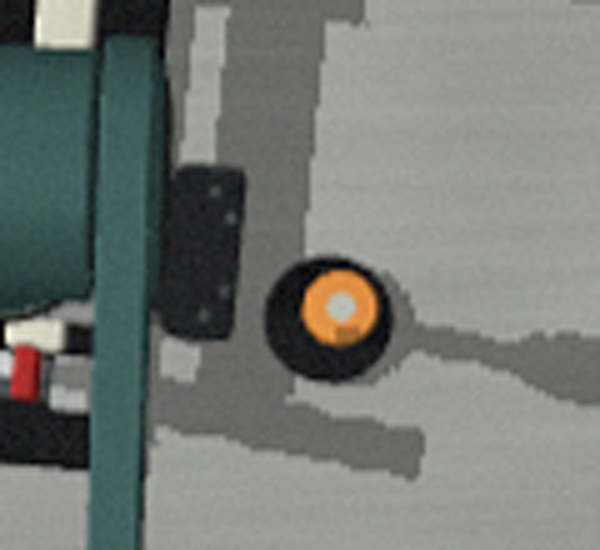

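```bash
python3 - <<'E'
from pk import *
s=load('w8');T=np.load('pics/w8T.npy')
h,m=blobs(s,(0,150,60),(6,255,255),60)
print('cam',T[:3,3]); 
V=cv2.cvtColor(s['image'],cv2.COLOR_RGB2HSV)[:,:,2]
for r in range(134,171,2): print(r,np.where(m[r]>0)[0][[0,-1]] if m[r].any() else None, V[r,276:287:2])
for z in(.125,.146): print(plane(s,(280.7,152.2),z,T))
t=load('top0');sc=load('scene0')
print(tri([ray(s,(280.7,152.2),T),ray(t,(264.5,224.6))]),tri([ray(s,(280.7,152.2),T),ray(sc,(277.5,197.8))]))
# plate edges
C=[plane(s,p,.012,T) for p in [(238,106.5),(322,105.5)]];print(C,np.arctan2(*(C[1]-C[0])[[1,0]]))
E
```

```text
cam [0.52115267 0.02802918 0.41920696]
134 None [22 28 31 20 27 24]
136 [276 283] [64 73 72 77 70 56]
138 [275 286] [107 121 126 129 127 122]
140 [275 287] [136 152 157 161 167 174]
142 [274 288] [141 160 169 172 177 189]
144 [274 287] [141 164 171 175 182 191]
146 [274 288] [142 167 169 178 181 190]
148 [274 287] [140 165 173 176 182 188]
150 [274 287] [146 165 171 178 182 190]
152 [274 287] [142 168 171 177 181 189]
154 [274 287] [143 166 173 177 181 191]
156 [274 287] [146 168 172 178 182 190]
158 [274 287] [143 168 174 173 181 187]
160 [274 287] [143 169 174 177 181 188]
162 [275 287] [143 169 174 180 183 189]
164 [275 287] [147 168 175 179 181 190]
166 [275 287] [147 169 176 178 181 189]
168 [276 286] [137 148 157 156 164 176]
170 None [173 168 168 171 174 195]
[0.54692032 0.02900426 0.125     ]
[0.54508107 0.02893466 0.146     ]
(array([0.54584929, 0.0283669 , 0.13028418]), [0.0008666734698299924, 0.0008666734698301873]) (array([0.54648442, 0.02869204, 0.12638502]), [0.0004390921726485162, 0.00043909217264841057])
[array([ 0.49876684, -0.01308198,  0.012     ]), array([0.5097612 , 0.08308427, 0.012     ])] 1.4569640458213122
```

```bash
python3 - <<'E'
from h import *
o=get_obs();P=o['tool_pos'];R=o['ee_rot'];print(P,R)
for p,y in [((.5455,.0288,.165),1.452),((.5455,.0288,.109),1.452)]:
    r=(np.pi,0,y);print(frac(P,R,p,r))
E
```

```text
[0.59113991 0.01946765 0.24000767] [-3.14126626e+00  3.22448806e-04  1.44736732e+00]
[ 1.470e-02 -1.857e-01  3.001e-01 -1.000e-04  1.000e-04 -1.500e-03]
[ 1.470e-02 -1.856e-01  5.241e-01 -1.000e-04  1.000e-04 -1.500e-03]
```

{"api": "servo_tool", "payload": {"targets": "0.5 0.005 -0.06 0.05 0 0 0;0.5 0.01 -0.12 0.1 0 0 0;0.5 0.015 -0.186 0.2 0 0 -0.001;0.5 0.015 -0.186 0.3 0 0 -0.001;0.5 0.015 -0.186 0.3 0 0 -0.001;0.5 0.015 -0.186 0.3 0 0 -0.001;0.5 0.015 -0.186 0.3 0 0 -0.001"}}

```text
time: 12.82
tool_pos: [0.5465, 0.0293, 0.1667]
ee_rot: [3.139, 0.0, 1.452]
wrist_force: [0.1, -0.1, 1.3]
width: 0.0472
```

```bash
python3 - <<'E'
from pk import *
o=get_obs();print(o['tool_pos'],o['ee_rot'],o['width'])
s=snap('wrist','w9');T=wT(o,s);np.save('pics/w9T.npy',T)
b=blobs(s,(0,150,60),(6,255,255),60)[0];print(b)
c=b[0][0]
print(proj(s,(.5455,.0288,.146),T),[plane(s,c,z,T) for z in(.125,.146)], tri([ray(load('w8'),(280.7,152.2),np.load('pics/w8T.npy')),ray(s,c,T)]))
o=get_obs();print(frac(o['tool_pos'],o['ee_rot'],(.5455,.0288,.109),(np.pi,0,1.452)))
E
```

```text
[0.54649353 0.0292906  0.16666028] [3.13947827e+00 2.37157415e-05 1.45193769e+00] 0.04718418536137748
[([274.9, 230.5], [265, 205, 19, 51, 834])]
[274.75342112 236.96019966] [array([0.54818843, 0.02852106, 0.125     ]), array([0.54132459, 0.02939714, 0.146     ])] (array([0.54641709, 0.02886802, 0.13048973]), [0.0001201341921165652, 0.00012013419211656646])
[-0.0026 -0.0065  0.2332  0.0011 -0.      0.    ]
```

View pics/w9.png

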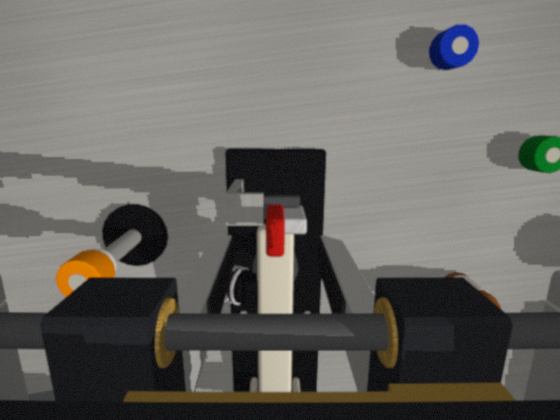

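{"api": "servo_tool", "payload": {"targets": "0.5 -0.002 -0.006 0.08 0.001 0 0;0.5 -0.002 -0.006 0.15 0.001 0 0;0.5 -0.002 -0.006 0.2 0.001 0 0;0.5 -0.002 -0.006 0.233 0.001 0 0;0.5 -0.002 -0.006 0.233 0.001 0 0;0.5 -0.002 -0.006 0.233 0.001 0 0;0.5 -0.002 -0.006 0.233 0.001 0 0"}}

```text
time: 13.45
tool_pos: [0.5449, 0.0292, 0.1082]
ee_rot: [-3.141, -0.0, 1.453]
wrist_force: [0.2, 0.3, 0.2]
width: 0.047
```

```bash
python3 - <<'E'
from pk import *
o=get_obs();print(o['tool_pos'],o['ee_rot'],o['wrist_force'])
s=snap('wrist','w10')
o=get_obs();print(frac(o['tool_pos'],o['ee_rot'],(.5455,.0288,.109),(np.pi,0,1.452)))
E
```

```text
[0.54493727 0.02917669 0.10821688] [-3.14060583e+00 -1.12122947e-05  1.45256702e+00] [0.2455291  0.34177053 0.18629028]
[-0.0014  0.0022 -0.0026 -0.0002 -0.      0.0002]
```

View pics/w10.png

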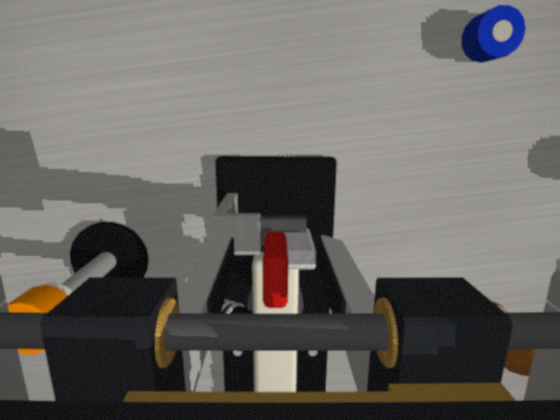

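{"api": "servo_tool", "payload": {"targets": "0 0 0 0 0 0 0;0 0 0 0 0 0 0;0 0 0 0 0 0 0;0 0 0 0 0 0 0;0 0 0 0 0 0 0;0 0 0 0 0 0 0;0 0 0 0 0 0 0;0 0 0 0 0 0 0"}}

```text
time: 14.17
tool_pos: [0.5447, 0.0288, 0.1081]
ee_rot: [-3.141, 0.001, 1.452]
wrist_force: [0.1, 1.2, 5.5]
width: 0.0115
```

{"api": "servo_tool", "payload": {"targets": "0 0.01 0 0 0 0 0;0 0.02 0 0 0 0 0;0 0.03 0 0 0 0 0;0 0.04 0 0 0 0 0;0 0.05 0 0 0 0 0;0 0.058 0 0 0 0 0;0 0.058 0 0 0 0 0;0 0.058 0 0 0 0 0;0 0.058 0 0 0 0 0"}}

```text
time: 14.92
tool_pos: [0.5462, 0.0405, 0.1081]
ee_rot: [-3.14, 0.006, 1.451]
wrist_force: [-0.9, -5.3, 5.7]
width: 0.0117
```

```bash
python3 - <<'E'
from pk import *
o=get_obs();print(o['tool_pos'],o['ee_rot'],o['wrist_force'],o['wrist_torque'],o['width'])
s=snap('wrist','w11');snap('scene','s11')
im=cv2.imread('pics/s11.png')[150:290,220:370]; cv2.imwrite('pics/s11c.png',cv2.resize(im,None,fx=4,fy=4,interpolation=cv2.INTER_CUBIC))
E
```

```text
[0.5461827  0.04054481 0.10809788] [-3.14048684  0.00573248  1.45088633] [-0.94337095 -5.3433351   5.72250539] [-0.63392636 -0.0255354  -0.08017553] 0.011734149562969694
```

View pics/w11.png

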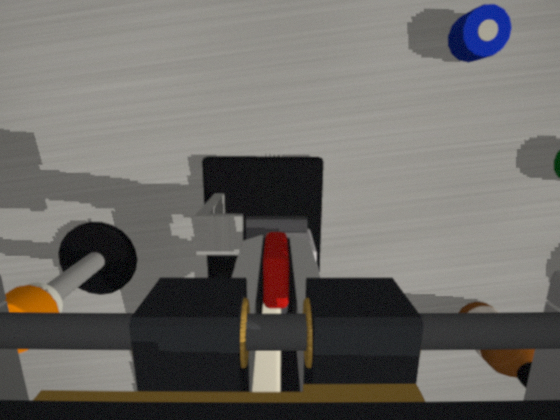

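View pics/s11c.png

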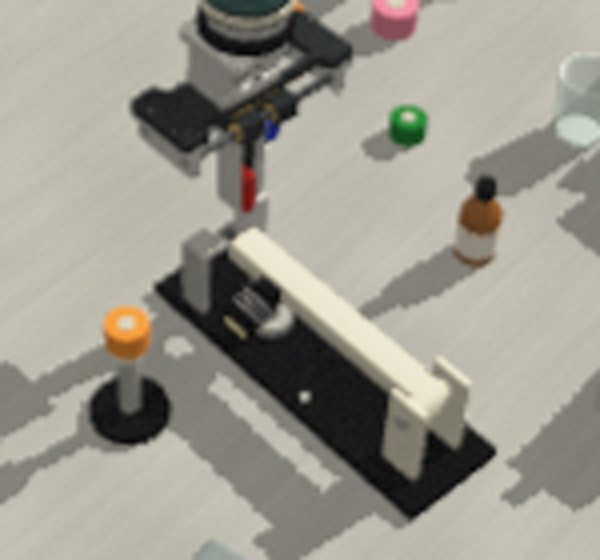

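{"api": "servo_tool", "payload": {"targets": "0 0.006 0 0 0 0 0;0 0.014 0 0 0 0 0;0 0.014 0 0 0 0 0;0 0.014 0 0 0 0 0;0 0.014 0 0 0 0 0"}}

```text
time: 15.43
tool_pos: [0.5465, 0.0436, 0.1081]
ee_rot: [-3.14, 0.006, 1.451]
wrist_force: [-1.6, -6.3, 6.0]
width: 0.0119
```

```bash
python3 - <<'E'
from pk import *
o=get_obs();print(o['tool_pos'],o['ee_rot'],o['wrist_force'],o['joint_positions'])
# lift path: tool-frame TCP shifts for tilt th
y=-.115
P0=np.array([-.235,0.05]); off=.0169 # tcp below tab centre
for th in np.arange(.1,.61,.1):
    c,s=np.cos(th),np.sin(th)
    f=lambda x,z:np.array([x*c+z*s,-x*s+z*c])
    a=f(-.235,.05-off)-np.array([-.235,.05-off])
    # tool y=-> stand +x? tool axes: x=stand y, z=down, y=z cross x = -Z x Y = +X stand
    print(round(th,2),'tool y',a[0]/.25,'tool z',-a[1]/.25,'rx',th/np.pi)
R=Ro.from_euler('xyz',o['ee_rot']).as_matrix();print(R)
E
```

```text
[0.54652153 0.04360572 0.10808535] [-3.14036841  0.00644501  1.45067794] [-1.61746074 -6.28380858  6.00337978] [-0.01975777  0.12458179  1.52435444 -0.00630825  1.49452179 -1.4699452 ]
0.1 tool y 0.017914029002695675 tool z -0.09318196313082908 rx 0.03183098861837907
0.2 tool y 0.045041236226499026 tool z -0.18410998585353794 rx 0.06366197723675814
0.3 tool y 0.08111057558389168 tool z -0.27187554542188946 rx 0.09549296585513722
0.4 tool y 0.12576165415895324 tool z -0.35560171737611346 rx 0.12732395447351627
0.5 tool y 0.17854833313424612 tool z -0.43445193748223615 rx 0.15915494309189535
0.6 tool y 0.23894318546240512 tool z -0.5076383604053747 rx 0.1909859317102744
[[ 0.11982726  0.99279277 -0.00198772]
 [ 0.99277384 -0.11983749 -0.00625182]
 [-0.00644497 -0.00122422 -0.99997848]]
```

{"api": "servo_tool", "payload": {"targets": "0 0 0.004 -0.0235 0.008 0 0;0 0 0.008 -0.047 0.016 0 0;0 0 0.0125 -0.07 0.024 0 0;0 0 0.018 -0.093 0.032 0 0;0 0 0.024 -0.116 0.04 0 0;0 0 0.03 -0.139 0.048 0 0;0 0 0.0375 -0.162 0.056 0 0;0 0 0.045 -0.184 0.064 0 0;0 0 0.045 -0.184 0.064 0 0;0 0 0.045 -0.184 0.064 0 0;0 0 0.045 -0.184 0.064 0 0"}}

```text
time: 16.35
tool_pos: [0.5566, 0.0424, 0.152]
ee_rot: [-2.935, 0.007, 1.45]
wrist_force: [-2.8, -6.0, 1.0]
width: 0.0121
```

```bash
python3 - <<'E'
from pk import *
o=get_obs();print(o['time'],o['tool_pos'],o['ee_rot'],o['wrist_force'],o['width'],o['joint_positions'])
s=snap('wrist','w12');snap('scene','s12')
im=cv2.imread('pics/s12.png')[150:290,220:370]; cv2.imwrite('pics/s12c.png',cv2.resize(im,None,fx=4,fy=4,interpolation=cv2.INTER_CUBIC))
E
```

```text
16.35 [0.55662452 0.04235064 0.15197838] [-2.93486599  0.00673886  1.45006309] [-2.84868562 -6.04818648  1.03950227] 0.012113060185190002 [-0.03285576  0.28159842  1.26539344  0.01175507  1.80110799 -1.48072225]
```

View pics/w12.png

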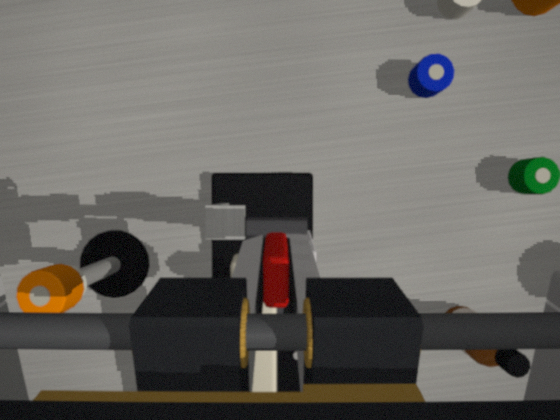

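View pics/s12c.png

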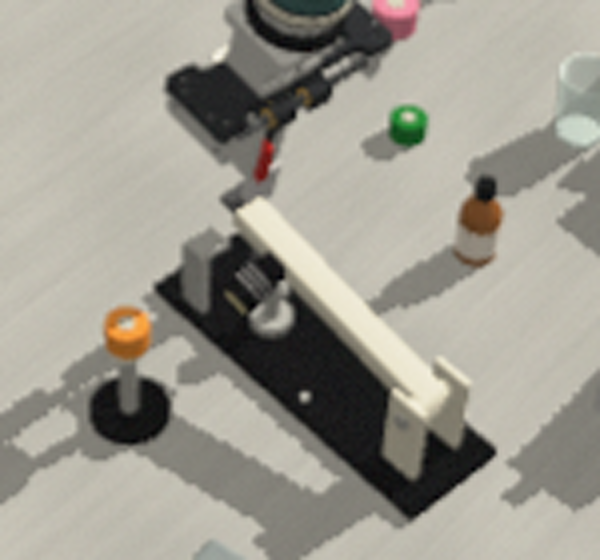

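{"api": "servo_tool", "payload": {"targets": "0 0 0.004 -0.0235 0.008 0 0;0 0 0.008 -0.047 0.016 0 0;0 0 0.0125 -0.07 0.024 0 0;0 0 0.018 -0.093 0.032 0 0;0 0 0.024 -0.116 0.04 0 0;0 0 0.03 -0.139 0.048 0 0;0 0 0.0375 -0.162 0.056 0 0;0 0 0.045 -0.184 0.064 0 0;0 0 0.053 -0.206 0.072 0 0;0 0 0.062 -0.228 0.08 0 0;0 0 0.0715 -0.25 0.088 0 0;0 0 0.081 -0.272 0.096 0 0"}}

```text
time: 17.45
tool_pos: [0.5896, 0.039, 0.216]
ee_rot: [-2.631, 0.006, 1.449]
wrist_force: [-4.8, -5.6, 2.8]
width: 0.0119
```

{"api": "servo_tool", "payload": {"targets": "0 0 0 0 0 0 0;0 0 0 0 0 0 0;0 0 0 0 0 0 0;0 0 0 0 0 0 0;0 0 0 0 0 0 0;0 0 0 0 0 0 0;0 0 0 0 0 0 0;0 0 0 0 0 0 0"}}

```text
time: 18.12
tool_pos: [0.5894, 0.039, 0.2157]
ee_rot: [-2.632, 0.006, 1.449]
wrist_force: [-4.2, -5.2, 2.6]
width: 0.0117
```

```bash
python3 - <<'E'
from pk import *
o=get_obs();print(o['time'],o['tool_pos'],o['ee_rot'],o['wrist_force'],o['width'],o['joint_positions'],o['qvel'])
piv=np.array([.779,-.002,.075]); xs=np.array([np.cos(-.118),np.sin(-.118),0])
d=o['tool_pos']-piv; a=np.arctan2(d[2],-d@xs); print('angle from TCP',a-np.arctan2(.0331,.235),np.hypot(d[2],d@xs),'vs',np.hypot(.0331,.235))
s=snap('wrist','w13');snap('scene','s13')
im=cv2.imread('pics/s13.png')[130:290,210:370]; cv2.imwrite('pics/s13c.png',cv2.resize(im,None,fx=3.7,fy=3.7,interpolation=cv2.INTER_CUBIC))
t=snap('top','t13')
im=cv2.imread('pics/t13.png')[100:260,230:390]; cv2.imwrite('pics/t13c.png',cv2.resize(im,None,fx=3.7,fy=3.7,interpolation=cv2.INTER_CUBIC))
E
```

```text
18.1167 [0.58943515 0.03899992 0.215743  ] [-2.63186101  0.00580711  1.44944377] [-4.15168847 -5.24486416  2.59613667] 0.01173345559517768 [-0.04817036  0.58468202  0.79752827  0.03995023  2.26791137 -1.47841126] [ 1.08023712e-03 -6.85431694e-04  9.39519446e-04  1.53771344e-03
 -2.85629285e-05  1.84053693e-03]
angle from TCP 0.4899691216252806 0.23892661983856314 vs 0.23731963677706908
```

View pics/s13c.png

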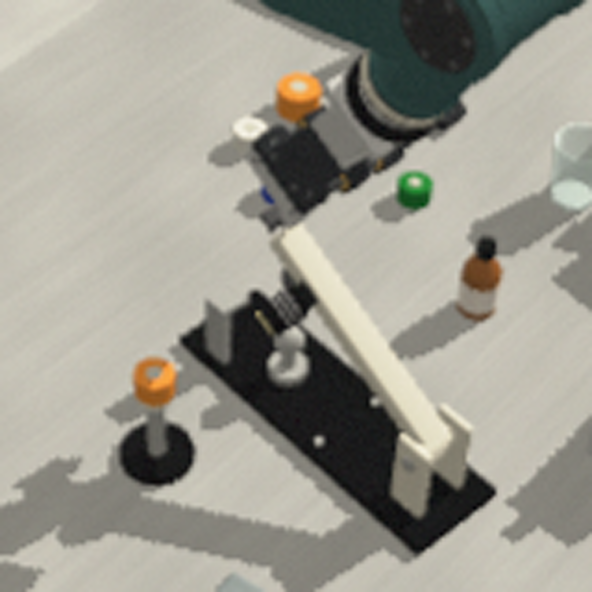

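View pics/t13c.png

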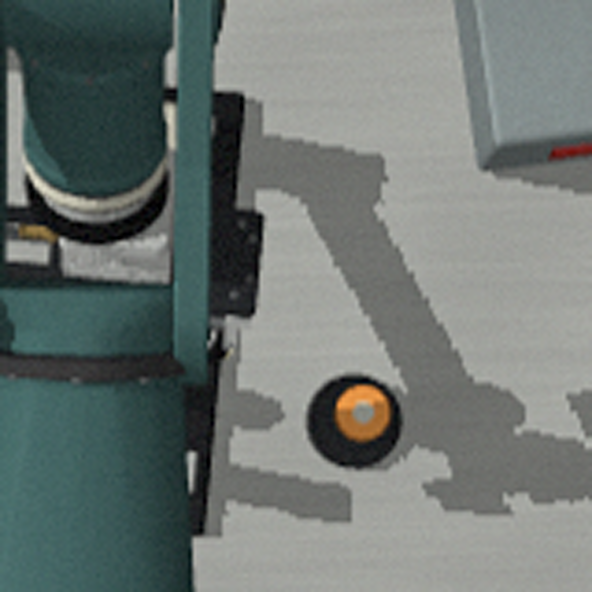

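View pics/w13.png

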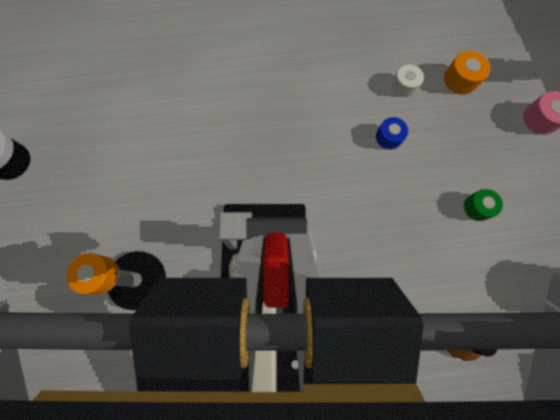

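The scene and top views show the arm raised off its ball, with the amber puck upright and centred on the post. Nothing else appears moved. The tilt is about 0.49 rad by position and 0.51 rad by tool orientation, and it is steady, so I'm handing in.

```bash
python3 - <<'E'
from h import *
print(robot.close_job()); o=get_obs();print(o['time'],o['tool_pos'],o['width'])
E
```

```text
the job is handed in; nothing more can be done
None
the job is handed in; nothing more can be done
```

I placed the amber puck on the viewing post and let go of it. I then pulled the latch open, lifted the lamp arm, and handed the job in while still holding the arm up by the tab. The hand-in gave no verdict, so all of this rests on my own checks.

- **Puck:** I took the smaller of the two orange pucks. After release I measured its centre less than 1 mm from the post's. It was still upright on the post in the last pictures.
- **Latch:** The tab was pulled about 15 mm, past the 10.5 mm where the bolt comes free, before I lifted. My first pull reached only about 12 mm of the 14.5 mm commanded, because the arm gave under the spring, so I pulled a little further.
- **Lamp arm:** At the end it was tipped up 0.49 rad by tool position and 0.51 rad by tool orientation. Joint speeds were under 0.002 rad/s. The fingers were 11.7 mm apart on the 12 mm tab.
- **Rest of the bench:** Nothing else appeared to have moved in the last pictures. I judged this by eye and did not measure it.
- **Disagreements:** The fixed cameras and the wrist camera differed by 2–4 mm on the puck and post positions. They also differed on heights, with the puck at 10 mm in one and 24 mm in the other. I used the wrist measurements, which matched the given heights.

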